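# Pin the hinge of a gauntlet cuff

### The arm

A 7-joint arm with a two-finger parallel gripper is mounted at the origin on the work surface. World frame = base frame: x ahead of the robot, y to its left, z up, the work surface at z = 0. Lengths are in m, angles in rad, forces in N, time in s.
With the tool pointing down it reaches from about 0.425 to 0.825 m from the base axis. Payload 3.6 kg.
Tool frame: the origin (TCP) lies at the very end of the fingers, on their centre line; the grasp point (between the pads) lies 19 mm behind it; z points along the fingers, y is the line along which they close (so a half turn about z gives the same grasp; the last joint's range is limited). The gripper opens to 93 mm and grips with 3 to 60 N. Pads are 15 mm wide; open, the fingers measure 128 mm over their backs; the gripper's body (75 mm by 188 mm) begins 65 mm behind the grasp point.
Start: joints at [-1.312, 0.615, -0.013, 1.423, 0.008, 1.103, -0.04], TCP at [0.183, 0.624, 0.219] pointing down, gripper open.
Joint ranges: [-3.12, 3.12], [-0.3, 2.06], [-1.34, 1.32], [0.26, 2.42], [-1.36, 4.5], [0.01, 1.98], [-2.84, 2.84]. Speed limits (rad/s): [2.79, 2.79, 3.14, 3.14, 3.14, 3.14, 3.14].

### API

Orientations are given as a unit quaternion [w, x, y, z].
In Python, from rig import robot gives the robot as it stands. The module is installed in compiled form; this text tells all that it offers.
- The arm moves only by the tool jog_arm, never from a script. Its argument "moves" is a list of rows, each a list of 3 entries, a list of its own where there are three numbers: the shift along the tool's x, y, z each as a share of 0.75 m, from -1 to 1, then the turn, a rotation vector about the tool's x, y, z each as a share of 45 degrees, from -1 to 1, then the closure, from -1 (fully open) to 1 (shut). In form: [[[dx, dy, dz], [ax, ay, az], fingers], ...]. A call has 1 to 10 rows; each row is the pose to reach, as a shift and turn from the pose commanded when the call began, along the tool's axes at that moment; what a row does not reach only later rows make up. A row lasts 1/10 s, in which the tool goes at most 50 mm and 8.59 degrees, less where a joint would pass 70% of its speed; a pose out of reach is approached as far as the arm can. A call with a number of a shift or a turn outside -1 to 1 is refused whole. A call with a gripper value outside its range is refused whole. The fingers move at their own pace and stop on an object; the grip force is fixed at half the most. Time passes only in rows, so rows that repeat a pose let the fingers close. It gives the time, the measured TCP pose, the force, the opening and the grip force at its end, in the units of the state.
- robot.sense(): the state, without advancing time (a new reading comes with each control period).
- robot.snapshot(name): name is "side" or "top"; returns a dict with "img" (420x560x3 uint8, red, green, blue), "z_map" (420x560 float32, m along the optical axis (not along the pixel's ray), 0 where there is no reading), "mtx" (3x3 intrinsics, pixels), "rvec" (rotation vector, rad) and "tvec" (3), from world to camera coordinates, as OpenCV has them. Camera axes: x right, y down, z forward; pixel columns grow to the right and rows downward; lengths in m; the calibration is good to about 2 mm. A picture is of the moment at which its call begins.
- robot.sign_off(): hands the job in; it is judged then, once.
The state is a dict: "time": time; "q": joint angles; "qvel": joint speeds; "joint_torque": joint torques, N m; "eef_pos": TCP position; "tool_rot": TCP orientation; "contact_force": force on the tool from outside, world axes, zero at the start; "torque": the same for the moment, N m; "finger_gap": finger opening in m; "grip_force": force on a finger pad.
Only numpy, scipy, OpenCV 4.12 (cv2) and the standard library are available. Lean on these libraries where they do the work, as an engineer would, in place of code of your own. Each camera call takes 0.05 s, during which the arm holds its last target. There are 200 camera calls.

### The job

Slide the loose half of the steel cuff fully up to the clamped half so that their two hinge knuckles line up, then take the long pin from the rack and push it down through both knuckles until its collar sits on the upper knuckle. Do not force the pin: feel for the hole, press gently, and leave the short pin, hammer, oil bottle and rivet tin where they are.

Things in the scene. Friction and masses are not known exactly. Their poses are not given: they have to be found in the camera images.
- jig: Assembly jig fixed to the bench: plywood board 150 x 350 x 20 mm, origin under its centre, z up. On it stand two curved steel cuff halves: the clamped one (dark foot, rigid) to +y of the hinge, the loose one on a pale sled to -y; 97 mm tall, 85 mm along y from the hinge line, 0 to 50 mm in x. Pressing the pin on the jig or cuff with over 35 N bends the knuckles and fails the job.
- hinge_mark (a point): Marked place of the upright hinge line, at the height of the upper knuckle's mouth (jig x 0, y +65, z 97 mm; axes as the jig's). The clamped half was set by hand: the real bore stands up to 13 mm either way from here along the jig's y, not measured; in x it is exact. Upper knuckle, on the clamped half: steel tube 25 mm outside, bore 11.6 mm, height 75 to 97 mm, sharp-edged mouth.
- half_b (a joint): Sliding of the loose half relative to the clamped half (m): 0 = fully up to it against a hard stop, knuckles in line; grows as it slides away along the jig's -y, up to 0.060 (starts at 0.020 to 0.038). About 3 N of friction; it stays where left.
- pin: Long steel hinge pin, upright in the rack. Origin at the centre of its tip, z up. Shank 10 mm diameter, 60 mm long, lowest 6 mm tapering to 6.4 mm; then a collar 22 mm diameter, 4 mm thick; then a plain knob to grip, 16 mm diameter, 32 mm tall (top 96 mm above the tip). In the rack its tip is 15 mm above the bench; seated (collar on the upper knuckle) 37 mm.
- short_pin: A bystander: same shape, shank only 34 mm (70 mm tall in all), in the other hole of the rack, so it stands lower. Leave it there.
- rack: Fixed pale wooden block 70 x 160 x 40 mm, origin under its centre; two holes 25 mm deep, 12 mm wide, on its y axis at y = -40 and +40 mm. Which pin stands in which hole varies.
- hammer: A bystander hammer lying on the bench, about 300 mm long.
- oil_bottle: A bystander amber oil bottle, 48 mm diameter, 110 mm tall, origin under its centre.
- rivet_tin: A bystander open aluminium tin 90 x 120 x 35 mm, origin under its centre.
- lower_mark (a point): Marked place of the lower knuckle's mouth when the halves are together (jig x 0, y +65, z 73 mm); offset like the upper one. Same tube, on the loose half, height 47 to 73 mm, mouth 14 mm. In its bore, from 55 mm height down, sits a stiff friction slug which the pin pushes ahead: about 8 N of steady push over the last 18 mm; it does not spring back.
- post_mark (a point): Marked place of the centre of the top of the loose half's wooden post when the halves are together (jig x +10, y -85, z 102 mm). The real post stands at this place + the same unknown offset along y as the bore (so bore = post + 150 mm in y when together) - the joint value along y. Post: 16 mm along y, 35 mm along x; sled top at 28 mm; 55 mm free to the cuff plate. Push it or grip it.
There are look-alikes about, which are no part of the job. Leave any red look-alike of the pin alone.

How it is judged:
On the way, in this order (a step that is already met when the one before it is completed fails the run):
1. the loose half is slid up to the clamped half (within 4 mm), the long pin still out of the knuckles (value of joint half_b below 0.004 m and horizontal distance between pin and hinge_mark above 0.05 m), for 0.2 s.
2. the long pin is through the upper knuckle and into the lower one (z of pin in the frame of jig below 0.062 m and horizontal distance between pin and hinge_mark below 0.016 m and angle between the z axis of pin and the z axis of jig, either way round below 0.12 rad and value of joint half_b below 0.004 m), for 0.1 s.
At the end, for the whole second after the job is handed in: The long pin stands upright (within 0.1 rad) in both knuckles, within 16 mm of the hinge mark, its collar on the upper knuckle within 2.5 mm (tip 33 to 39.5 mm above the jig's underside), the loose half within 3 mm of fully home, everything at rest (z of pin in the frame of jig between 0.033 and 0.0395 m and horizontal distance between pin and hinge_mark below 0.016 m and angle between the z axis of pin and the z axis of jig, either way round below 0.1 rad and value of joint half_b below 0.003 m and linear speed of pin below 0.01 m/s); the robot touches nothing.
It fails at once if the pin is forced: it presses on the jig or the cuff with more than 35 N (contact force between pin and jig above 35 N).
It fails at once if the short pin is moved more than 20 mm (distance of short_pin from where it was at the start of the episode above 0.02 m).
It fails at once if the hammer, oil bottle or rivet tin is moved more than 20 mm (distance of any of hammer, oil_bottle, rivet_tin from where it was at the start of the episode above 0.02 m).
It also fails if it takes over 58 s, if anything falls off the work surface, if the arm or the gripper's body presses on something with over 40 N, if the wrist force passes 120 N, or if a joint passes its speed limit or range.

## Working session

There is one attempt and no reset: what is moved stays moved. The work goes in short steps, Python scripts to look and compute and a tool call to move; the robot and the scene stay as the last step left them, time stands still between calls to the robot, and variables do not carry over. Pictures are saved under pics/ and viewed, at most 10 in all, crops included, and the job is handed in when it is done.

Besides the shell and the picture viewer there is one more tool, called after ">>>" as name(argument=value, ...) on one line, values as JSON. jog_arm: Moves the arm, as the interface text tells. Shift numbers are shares of 0.75 m and turn numbers shares of 45 degrees, none past 1 either way. Its arguments: {"type":"object","properties":{"moves":{"type":"array"}},"required":["moves"]}

```bash
mkdir -p pics; cat > h.py <<'E'
import numpy as np, cv2
from rig import robot
def snap(n):
    s=robot.snapshot(n); s['R']=cv2.Rodrigues(np.array(s['rvec'],float))[0]; s['t']=np.array(s['tvec'],float).ravel(); return s
def world(s,u,v,d=None):
    d=s['z_map'][int(v),int(u)] if d is None else d
    p=np.linalg.inv(s['mtx'])@[u,v,1]*d
    return s['R'].T@(p-s['t'])
def plane(s,u,v,z):
    c=-s['R'].T@s['t']; r=s['R'].T@np.linalg.inv(s['mtx'])@[u,v,1]
    return c+r*(z-c[2])/r[2]
def proj(s,P):
    return cv2.projectPoints(np.array(P,float).reshape(-1,1,3),np.array(s['rvec'],float),s['t'],s['mtx'],None)[0].reshape(-1,2)
def cloud(s):
    v,u=np.mgrid[:420,:560]; p=np.stack([u,v,np.ones_like(u)],-1)@np.linalg.inv(s['mtx']).T*s['z_map'][...,None]
    return (p-s['t'])@s['R']
E
python3 - <<'E'
from h import *
for n in('top','side'):
    s=snap(n); cv2.imwrite(f'pics/{n}0.png',s['img'][...,::-1]); print(n,-s['R'].T@s['t'],s['R'][2],s['mtx'][0,0])
    np.savez(f'{n}0.npz',**s)
st=robot.sense(); print(st)
E
```

```text
top [ 0.54537859 -0.02974656  1.18746024] [ 0.04811467 -0.0090959  -0.9988004 ] 469.15369217282307
side [0.44283861 0.69542014 0.58618884] [ 0.18597167 -0.80738678 -0.55994743] 391.60341550793714
{'time': 0.1, 'q': array([-1.31149196,  0.61579846, -0.01261286,  1.42469943,  0.0081496 ,
        1.1033932 , -0.0404075 ]), 'qvel': array([-1.49015988e-03, -3.10032947e-03, -2.07311158e-03, -3.62243914e-03,
        6.11409118e-05,  1.79884364e-04,  2.80629634e-04]), 'joint_torque': array([ 1.31399865e-03, -4.60042763e+01,  2.10058261e-01, -1.66245764e+01,
       -6.11508451e-02,  1.69398106e-02,  1.01605119e-04]), 'eef_pos': array([0.18306263, 0.62296734, 0.21762563]), 'tool_rot': array([-1.23883749e-04,  1.42378061e-01,  9.89811712e-01, -1.11692039e-03]), 'contact_force': array([-0.47472749, -0.54978953, -0.00108027]), 'torque': array([-0.05073497,  0.02735604,  0.00405896]), 'grip_force': 0.0, 'finger_gap': 0.0930475365399083}
```

View pics/top0.png

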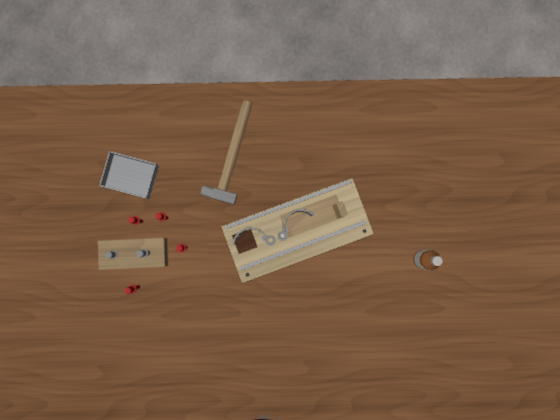

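View pics/side0.png

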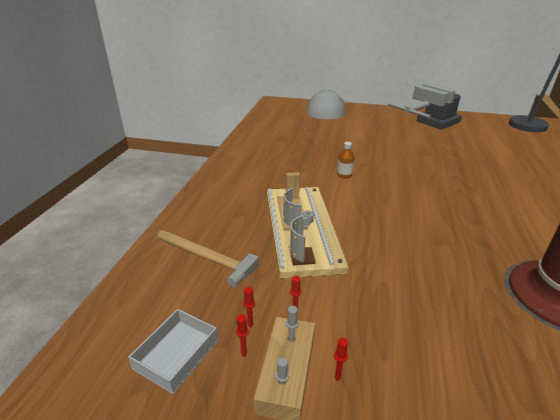

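The top view shows the rack at (132,254) with steel pins at (110,255) and (141,254). Four red look-alikes stand around it, and the jig is centred at (297,230). Its post is at (340,210), and its knuckles are at (270,240) and (283,236). In the side view the pin at (292,320) stands tall with its shank showing, so it should be the long one (top view 141,254). The one at (282,370) sits low, so it should be the short one. I'll check their heights and look at a crop.

```bash
cat > m.py <<'E'
from h import *
L=lambda n:dict(np.load(n+'0.npz'))
T,S=L('top'),L('side')
cT,cS=cloud(T),cloud(S)
# pins: high points over rack
for nm,s,c,b in(('top',T,cT,(95,235,170,275)),('side',S,cS,(255,290,320,410))):
    u0,v0,u1,v1=b; sub=c[v0:v1,u0:u1]; hsv=cv2.cvtColor(s['img'],cv2.COLOR_RGB2HSV)[v0:v1,u0:u1]
    m=((sub[...,2]>.05)&(sub[...,2]<.14)&(hsv[...,1]<90)).astype(np.uint8)
    k,lab,stt,ce=cv2.connectedComponentsWithStats(m)
    for i in range(1,k):
        if stt[i,4]<6: continue
        p=sub[lab==i]; zt=np.percentile(p[:,2],95); q=p[p[:,2]>zt-.008]
        print(nm,'steel',ce[i]+[u0,v0],stt[i,4],'ztop',zt.round(4),'mean',q.mean(0).round(4),'med all',np.median(p,0).round(4))
# reds
for nm,s,c in(('top',T,cT),('side',S,cS)):
    hsv=cv2.cvtColor(s['img'],cv2.COLOR_RGB2HSV); m=((hsv[...,1]>200)&(hsv[...,2]>110)&((hsv[...,0]<4)|(hsv[...,0]>176))&(c[...,2]>.01)).astype(np.uint8)
    k,lab,stt,ce=cv2.connectedComponentsWithStats(m)
    for i in range(1,k):
        if stt[i,4]>15:
            p=c[lab==i]; print(nm,'red',ce[i].round(),p.mean(0).round(3),p[:,2].max().round(3))
# jig board: surface height ~20mm
m=((abs(cT[...,2]-.020)<.007)).astype(np.uint8); m[:170]=0;m[290:]=0;m[:,:215]=0;m[:,385:]=0
m=cv2.morphologyEx(m,cv2.MORPH_CLOSE,np.ones((15,15)))
cn=max(cv2.findContours(m,0,2)[0],key=cv2.contourArea)
r=cv2.minAreaRect(cn); bx=cv2.boxPoints(r)
W=np.array([plane(T,*p,.02) for p in bx]); print('board',bx.round(1).tolist(),W.round(4).tolist(),np.linalg.norm(np.diff(W,axis=0),axis=1))
# rack
m=(abs(cT[...,2]-.04)<.008).astype(np.uint8); m[:225]=0;m[285:]=0;m[:,:90]=0;m[:,175:]=0
m=cv2.morphologyEx(m,cv2.MORPH_OPEN,np.ones((5,5)))
cn=max(cv2.findContours(m,0,2)[0],key=cv2.contourArea);r=cv2.minAreaRect(cn);bx=cv2.boxPoints(r)
W=np.array([plane(T,*p,.04) for p in bx]); print('rack',W.round(4).tolist(),np.linalg.norm(np.diff(W,axis=0),axis=1))
a=cv2.resize(T['img'][180:280,90:385],None,fx=2.7,fy=2.7,interpolation=2); b=cv2.resize(S['img'][170:410,230:350],None,fx=1.25,fy=1.25,interpolation=2)
b2=cv2.resize(S['img'][170:275,260:345],None,fx=2.8,fy=2.8,interpolation=2)[:300]; b1=cv2.resize(S['img'][280:410,230:350],None,fx=2.3,fy=2.3,interpolation=2)
im=np.zeros((590,800,3),np.uint8); im[:a.shape[0],:min(800,a.shape[1])]=a[:,:800]; im[280:280+b1.shape[0],:b1.shape[1]]=b1; im[280:280+b2.shape[0],320:320+b2.shape[1]]=b2
cv2.imwrite('pics/crop1.png',im[...,::-1])
E
python3 m.py
```

```text
top steel [110.90588235 254.54117647] 85 ztop 0.087 mean [0.5152 0.3448 0.0848] med all [0.5149 0.3413 0.0761]
top steel [141.71084337 253.27710843] 83 ztop 0.1136 mean [0.5173 0.2652 0.1109] med all [0.5177 0.2616 0.1054]
side steel [291.55       319.66923077] 260 ztop 0.1118 mean [0.5188 0.2694 0.1099] med all [0.5185 0.272  0.0899]
side steel [281.67910448 369.77985075] 268 ztop 0.0864 mean [0.5173 0.3485 0.0844] med all [0.5167 0.3521 0.0719]
side red [296. 289.] [0.528 0.185 0.073] 0.098
side red [249. 302.] [0.604 0.232 0.068] 0.098
side red [242. 331.] [0.596 0.295 0.069] 0.098
side red [341. 355.] [0.434 0.305 0.07 ] 0.586
board [[219.10000610351562, 223.8000030517578], [350.70001220703125, 174.6999969482422], [372.79998779296875, 233.89999389648438], [241.1999969482422, 283.0]] [[0.5851, 0.0912, 0.02], [0.7021, -0.2398, 0.02], [0.5528, -0.2909, 0.02], [0.4376, 0.0386, 0.02]] [0.35106136 0.15777321 0.34906098]
rack [[0.549, 0.3875, 0.04], [0.5533, 0.2261, 0.04], [0.4834, 0.2234, 0.04], [0.4792, 0.3844, 0.04]] [0.1614986  0.06996935 0.16102897]
```

View pics/crop1.png

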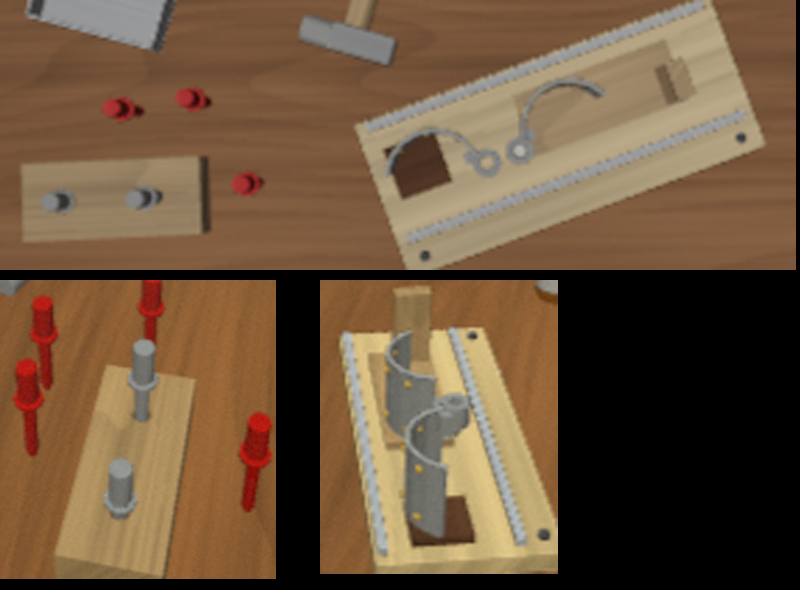

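The crop confirms the long pin: it is the right-hand one in the top view at (141,254), with its top at 111 mm and its shank showing. The short pin is the left one at (110,255), with its top at 86 mm. Next I'll get the jig frame, post and knuckle.

```bash
cat > j.py <<'E'
from h import *
L=lambda n:dict(np.load(n+'0.npz'))
T,S=L('top'),L('side'); cT,cS=cloud(T),cloud(S)
hsv=cv2.cvtColor(T['img'],cv2.COLOR_RGB2HSV)
m=((hsv[...,2]>125)|(cT[...,2]>.013)).astype(np.uint8); m[:170]=0;m[290:]=0;m[:,:215]=0;m[:,385:]=0; m[:205,:245]=0
m=cv2.morphologyEx(cv2.morphologyEx(m,cv2.MORPH_CLOSE,np.ones((9,9))),cv2.MORPH_OPEN,np.ones((9,9)))
cn=max(cv2.findContours(m,0,1)[0],key=cv2.contourArea)
P=np.array([plane(T,*p,.02)[:2] for p in cn[:,0]]).astype(np.float32)
r=cv2.minAreaRect((P*1000)); print('rect mm',r)
bx=cv2.boxPoints(r)/1000; e=[bx[1]-bx[0],bx[2]-bx[1]]; ey=max(e,key=np.linalg.norm).astype(float); ey/=np.linalg.norm(ey); ey*=np.sign(ey[1])
c=np.array(r[0])/1000
# refine: robust line fit of long edges
ex=np.array([ey[1],-ey[0]])
for it in range(3):
    q=(P-c)@np.stack([ex,ey],1); lines=[]
    for sgn in(1,-1):
        k=(sgn*q[:,0]>.065)&(abs(q[:,1])<.15); vx,vy,x0,y0=cv2.fitLine(P[k]*1000,cv2.DIST_HUBER,0,.01,.01).ravel(); d=np.array([vx,vy])*np.sign(vy); lines.append((d,np.array([x0,y0])/1000,k.sum()))
    ey=lines[0][0]+lines[1][0]; ey/=np.linalg.norm(ey); ex=np.array([ey[1],-ey[0]])
    a=[(l[1]-c)@ex for l in lines]; 
    qy=((P-c)@ey); qx=(P-c)@ex; yl=np.median(qy[(qy>.16)&(abs(qx)<.06)]),np.median(qy[(qy<-.16)&(abs(qx)<.06)])
    c=c+ex*np.mean(a)+ey*np.mean(yl)
    print('c',c.round(4),'yaw',np.degrees(np.arctan2(-ey[0],ey[1])).round(2),[np.degrees(np.arctan2(-l[0][0],l[0][1])).round(2) for l in lines],'w',a[0]-a[1],'l',yl[0]-yl[1])
J=np.stack([ex,ey],1)
tj=lambda p:np.r_[((np.array(p)[:2]-c)@J)*1000,np.array(p)[2]*1000].round(1)
np.savez('jig.npz',c=c,J=J)
for nm,s,C in(('top',T,cT),('side',S,cS)):
    q=np.concatenate([(C[...,:2]-c)@J,C[...,2:]],-1)
    k=(q[...,2]>.094)&(q[...,2]<.112)&(abs(q[...,0]-.01)<.035)&(q[...,1]<-.08)&(q[...,1]>-.18)
    v,u=np.nonzero(k); p=q[k]; print(nm,'post n',k.sum(),'px',u.mean(),v.mean(),'mean',p.mean(0)*1e3,'ext',p.min(0)*1e3,p.max(0)*1e3,'plane',tj(plane(s,u.mean(),v.mean(),.102)))
    k=(q[...,2]>.085)&(q[...,2]<.105)&(abs(q[...,0])<.02)&(q[...,1]>.035)&(q[...,1]<.095)
    v,u=np.nonzero(k); (cu,cv),rad=cv2.minEnclosingCircle(np.stack([u,v],1).astype(np.float32)); p=q[k]; print(nm,'knuckle n',k.sum(),'ext',p.min(0)*1e3,p.max(0)*1e3,'circ',cu,cv,rad,tj(plane(s,cu,cv,.097)))
E
python3 j.py
```

```text
rect mm ((559.4383544921875, -103.11323547363281), (246.7804412841797, 424.48004150390625), 3.9003489017486572)
c [ 0.5503 -0.0952] yaw 10.57 [np.float32(19.4), np.float32(1.73)] w 0.1949099771097842 l 0.37953357748999217
c [ 0.5445 -0.0967] yaw 9.93 [np.float32(19.04), np.float32(0.82)] w 0.1923224863847679 l 0.38100561243266506
c [ 0.5454 -0.0967] yaw 10.06 [np.float32(19.03), np.float32(1.09)] w 0.1909956113175918 l 0.38130507852392803
top post n 50 px 342.4 212.96 mean [  37.17742274 -114.80330242  102.31340365] ext [  28.6397514  -122.84870765   97.809542  ] [  44.99904353 -106.20157342  107.77106238] plane [  37.2 -114.9  102. ]
top knuckle n 85 ext [-3.62137281 51.99097218 91.64166875] [ 19.96584988  81.65476159 101.36206261] circ 267.5 240.0 7.159010887145996 [ 9.3 67.7 97. ]
side post n 33 px 296.27272727272725 174.54545454545453 mean [  38.42169237 -110.87709004   99.69412368] ext [  31.16035062 -121.94776041   94.44547934] [  44.61104729 -104.72837102  103.11380143] plane [  38.4 -106.6  102. ]
side knuckle n 93 ext [-0.26574796 49.90627058 85.35934649] [19.84855891 83.22091097 99.16337231] circ 307.0 216.0 6.403224468231201 [11.4 76.6 97. ]
```

```bash
python3 - <<'E'
s=open('j.py').read()
a=s.index('m=((hsv'); b=s.index('cn=max')
s=s[:a]+'''g=T['img'][...,1].copy(); roi=g[172:288,215:380]; th,_=cv2.threshold(roi.copy(),0,255,cv2.THRESH_OTSU); print('otsu',th)
m=np.zeros_like(g); m[172:288,215:380]=(roi>th); m[:207,:242]=0
m=cv2.morphologyEx(m,cv2.MORPH_OPEN,np.ones((3,3)))
m=cv2.morphologyEx(np.pad(m,20),cv2.MORPH_CLOSE,np.ones((9,9)))[20:-20,20:-20]
'''+s[b:]
open('j.py','w').write(s)
E
python3 j.py
```

```text
otsu 117.0
rect mm ((566.7161254882812, -102.4398193359375), (150.3368682861328, 350.36700439453125), 19.28304100036621)
c [ 0.5665 -0.1024] yaw 19.28 [np.float32(19.28), np.float32(19.29)] w 0.14731277688703948 l 0.34804671170043067
c [ 0.5665 -0.1024] yaw 19.28 [np.float32(19.28), np.float32(19.29)] w 0.14731277688703948 l 0.34804671170043067
c [ 0.5665 -0.1024] yaw 19.28 [np.float32(19.28), np.float32(19.29)] w 0.14731277688703948 l 0.34804671170043067
top post n 109 px 341.0275229357798 209.13761467889907 mean [   9.76118964 -107.10772758  102.12023155] ext [  -7.56422411 -115.03040846   94.68480271] [ 27.16588043 -99.47061941 107.77106238] plane [   9.8 -107.1  102. ]
top knuckle n 94 ext [-11.58998771  35.0670863   90.92021534] [ 19.53668735  90.27751749 101.36206261] circ 272.1451721191406 233.85484313964844 11.891145706176758 [11.7 62.7 97. ]
side post n 72 px 292.625 174.55555555555554 mean [  11.78209179 -103.56628735  100.00119447] ext [  -4.93706157 -114.30319778   94.44547934] [ 29.34520023 -97.59792719 104.03900751] plane [ 12.3 -99.9 102. ]
side knuckle n 125 ext [-8.29799918 35.54885563 85.35934649] [18.84186472 92.79456714 99.16337231] circ 304.5 212.0 9.708344459533691 [ 8.5 69.7 97. ]
```

```bash
cat >> h.py <<'E'
from scipy.spatial.transform import Rotation as Ro
g=np.load('jig.npz'); JC,JJ=g['c'],g['J']
ey=JJ[:,1]; RT=Ro.from_matrix(np.array([[-ey[1],ey[0],0],[ey[0],ey[1],0],[0,0,-1]]))
RT=Ro.from_matrix(np.stack([-np.r_[JJ[:,0],0],np.r_[ey,0],[0,0,-1.]],1))
def J2W(p): p=np.array(p)/1000; return np.r_[JC+JJ@p[:2],p[2]]
def W2J(p): return np.r_[(np.array(p)[:2]-JC)@JJ,p[2]]*1000
def cur():
    st=robot.sense(); q=st['tool_rot']; return st,Ro.from_quat([q[1],q[2],q[3],q[0]])
def goto(P):
    st,R=cur(); print('shift',(R.inv().apply(P-st['eef_pos'])/.75).round(4),'turn',((R.inv()*RT).as_rotvec()/np.radians(45)).round(4),'jig now',W2J(st['eef_pos']).round(2),'F',st['contact_force'].round(2),'t',st['time'])
E
python3 - <<'E'
from h import *
P=J2W([10,-107,170]); print(P); goto(P)
E
```

```text
[ 0.61125228 -0.20013592  0.17      ]
shift [-0.8571 -0.8919  0.0656] turn [-0.0028 -0.0008 -0.7923] jig now [-122.35  811.33  217.63] F [-0.47 -0.55 -0.  ] t 0.1
```

>>> jog_arm(moves=[[[-0.857,-0.892,0],[-0.003,-0.001,-0.792],0],[[-0.857,-0.892,0],[-0.003,-0.001,-0.792],0],[[-0.857,-0.892,0],[-0.003,-0.001,-0.792],0],[[-0.857,-0.892,0],[-0.003,-0.001,-0.792],0],[[-0.857,-0.892,0],[-0.003,-0.001,-0.792],0],[[-0.857,-0.892,0],[-0.003,-0.001,-0.792],0],[[-0.857,-0.892,0],[-0.003,-0.001,-0.792],0],[[-0.857,-0.892,0],[-0.003,-0.001,-0.792],0],[[-0.857,-0.892,0],[-0.003,-0.001,-0.792],0],[[-0.857,-0.892,0],[-0.003,-0.001,-0.792],0]])

```text
time: 1.1
eef_pos: [0.4144, 0.178, 0.2186]
tool_rot: [0.0, -0.167, 0.986, 0.001]
contact_force: [0.8, 1.0, 0.1]
finger_gap: 0.0464
grip_force: 0.0
```

```bash
python3 - <<'E'
from h import *
goto(J2W([10,-107,170])); print(cur()[0]['q'])
E
```

```text
shift [-0.0813 -0.5627  0.0638] turn [ 0.0025  0.0017 -0.0002] jig now [-50.95 314.97 218.6 ] F [0.85 1.02 0.1 ] t 1.1
[-0.37017228  0.31167162 -0.10873739  1.96835246  0.0415369   0.86215756
  1.40650969]
```

>>> jog_arm(moves=[[[-0.08,-0.56,0.03],[0,0,0],0],[[-0.08,-0.56,0.03],[0,0,0],0],[[-0.08,-0.56,0.03],[0,0,0],0],[[-0.08,-0.56,0.03],[0,0,0],0],[[-0.08,-0.56,0.03],[0,0,0],0],[[-0.08,-0.56,0.03],[0,0,0],0],[[-0.08,-0.56,0.03],[0,0,0],0],[[-0.08,-0.56,0.03],[0,0,0],0],[[-0.08,-0.56,0.03],[0,0,0],0],[[-0.08,-0.56,0.03],[0,0,0],0]])

```text
time: 2.1
eef_pos: [0.6089, -0.2023, 0.1938]
tool_rot: [-0.001, -0.164, 0.986, -0.0]
contact_force: [0.2, 0.5, 0.5]
finger_gap: 0.0468
grip_force: 0.0
```

```bash
python3 - <<'E'
from h import *
goto(J2W([10,-107,72])); print(cur()[0]['q'])
E
```

```text
shift [-0.0042  0.0018  0.1624] turn [-0.0005 -0.0015 -0.0096] jig now [   7.01 -108.28  193.79] F [0.22 0.5  0.47] t 2.1
[ 0.29750882  0.62368012 -0.01940142  1.48211903  0.01428725  1.03665142
  2.17427815]
```

>>> jog_arm(moves=[[[-0.004,0.002,0.06],[0,-0.0015,-0.01],0],[[-0.004,0.002,0.12],[0,-0.0015,-0.01],0],[[-0.004,0.002,0.162],[0,-0.0015,-0.01],0],[[-0.004,0.002,0.162],[0,-0.0015,-0.01],0],[[-0.004,0.002,0.162],[0,-0.0015,-0.01],0]])

```text
time: 2.6
eef_pos: [0.6118, -0.1927, 0.0743]
tool_rot: [0.001, -0.172, 0.985, 0.002]
contact_force: [1.6, 0.4, 0.5]
finger_gap: 0.0464
grip_force: 0.0
```

>>> jog_arm(moves=[[[0,0,0],[0,0,0],1],[[0,0,0],[0,0,0],1],[[0,0,0],[0,0,0],1],[[0,0,0],[0,0,0],1],[[0,0,0],[0,0,0],1],[[0,0,0],[0,0,0],1]])

```text
time: 3.2
eef_pos: [0.6132, -0.1956, 0.0756]
tool_rot: [0.003, -0.17, 0.985, -0.0]
contact_force: [1.4, -3.3, 4.3]
finger_gap: 0.0157
grip_force: 30.0
```

```bash
python3 - <<'E'
from h import *
goto(J2W([10,-107,72]))
E
```

```text
shift [ 0.0045 -0.0048  0.0048] turn [-0.0023  0.0074  0.0076] jig now [  13.32 -103.38   75.63] F [ 1.38 -3.29  4.3 ] t 3.2
```

>>> jog_arm(moves=[[[0.0,0.007,0],[0,0,0],1],[[0.0,0.013,0],[0,0,0],1],[[0,0.02,0],[0,0,0],1],[[0,0.02,0],[0,0,0],1]])

```text
time: 3.6
eef_pos: [0.6077, -0.1798, 0.0756]
tool_rot: [0.003, -0.171, 0.985, 0.001]
contact_force: [0.9, -1.3, 7.0]
finger_gap: 0.0157
grip_force: 30.0
```

>>> jog_arm(moves=[[[0.0,0.005,0],[0,0,0],1],[[0,0.005,0],[0,0,0],1]])

```text
time: 3.8
eef_pos: [0.6066, -0.1767, 0.0756]
tool_rot: [0.003, -0.171, 0.985, 0.0]
contact_force: [1.1, -1.5, 6.6]
finger_gap: 0.0156
grip_force: 30.0
```

>>> jog_arm(moves=[[[0.0,0.004,0],[0,0,0],1],[[0,0.004,0],[0,0,0],1]])

```text
time: 4.0
eef_pos: [0.6057, -0.1741, 0.0756]
tool_rot: [0.003, -0.171, 0.985, 0.0]
contact_force: [1.3, -2.5, 6.1]
finger_gap: 0.0158
grip_force: 30.0
```

```bash
python3 - <<'E'
from h import *
goto(J2W([10,-85,72]))
E
```

```text
shift [ 0.0045 -0.0059  0.0048] turn [-0.0008  0.0072  0.0086] jig now [ 13.36 -80.59  75.62] F [ 1.33 -2.52  6.1 ] t 4.0
```

>>> jog_arm(moves=[[[0.0,0.004,0],[0,0,0],1],[[0,0.004,0],[0,0,0],1]])

```text
time: 4.2
eef_pos: [0.6047, -0.1713, 0.0756]
tool_rot: [0.003, -0.171, 0.985, 0.0]
contact_force: [0.5, -2.0, 7.5]
finger_gap: 0.0159
grip_force: 30.0
```

>>> jog_arm(moves=[[[0.0,0.004,0],[0,0,0],1],[[0,0.004,0],[0,0,0],1]])

```text
time: 4.4
eef_pos: [0.6042, -0.1699, 0.0756]
tool_rot: [0.003, -0.17, 0.985, -0.001]
contact_force: [2.0, -3.6, 5.7]
finger_gap: 0.0156
grip_force: 30.0
```

>>> jog_arm(moves=[[[0.0,0.003,0],[0,0,0],1],[[0,0.003,0],[0,0,0],1]])

```text
time: 4.6
eef_pos: [0.6042, -0.1699, 0.0757]
tool_rot: [0.004, -0.17, 0.985, -0.002]
contact_force: [3.8, -6.9, 3.8]
finger_gap: 0.0157
grip_force: 30.0
```

>>> jog_arm(moves=[[[0.0,0.004,0],[0,0,0],1],[[0,0.004,0],[0,0,0],1],[[0,0.004,0],[0,0,0],1]])

```text
time: 4.9
eef_pos: [0.6042, -0.1699, 0.0757]
tool_rot: [0.005, -0.169, 0.986, -0.004]
contact_force: [6.6, -10.4, 1.3]
finger_gap: 0.0158
grip_force: 30.0
```

```bash
python3 - <<'E'
from h import *
goto(J2W([10,-85,72])); s=snap('top'); np.savez('top1.npz',**s); s2=snap('side'); np.savez('side1.npz',**s2)
a=cv2.resize(s['img'][200:270,230:330],None,fx=5,fy=5,interpolation=2); b=cv2.resize(s2['img'][170:240,270:340],None,fx=4,fy=4,interpolation=2)
im=np.zeros((360,790,3),np.uint8); im[:350,:500]=a; im[:280,510:]=b; cv2.imwrite('pics/c2.png',im[...,::-1])
E
```

```text
shift [ 0.0046 -0.0118  0.0051] turn [-0.0133  0.0113  0.0047] jig now [ 13.39 -76.11  75.74] F [  6.6  -10.38   1.28] t 4.9
```

View pics/c2.png

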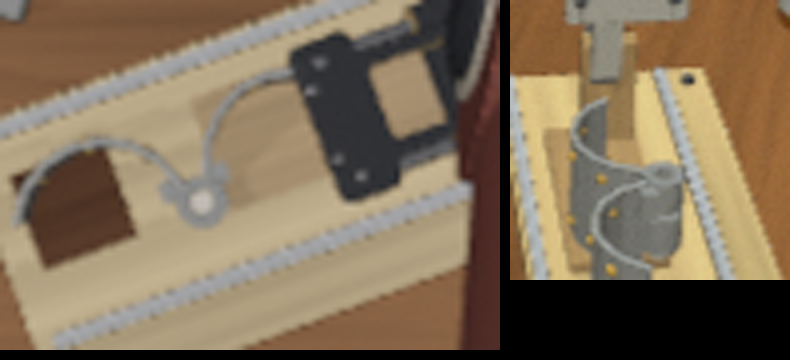

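The halves are together: the knuckles coincide at crop (202,202), which is top px (270,240), and the post is gripped at the right. The stop was felt at jig y −76.1, so the bore should be at jig y of about 73.9. I'll release, rise and look.

>>> jog_arm(moves=[[[0,-0.004,0],[0,0,0],1],[[0,-0.004,0],[0,0,0],0],[[0,-0.004,0],[0,0,0],0],[[0,-0.004,0],[0,0,0],0],[[0,-0.004,-0.06],[0,0,0],0],[[0,-0.004,-0.12],[0,0,0],0],[[0,-0.004,-0.18],[0,0,0],0],[[0,-0.004,-0.18],[0,0,0],0]])

```text
time: 5.8
eef_pos: [0.6043, -0.1652, 0.2153]
tool_rot: [0.006, -0.172, 0.985, -0.0]
contact_force: [0.6, -0.1, 0.3]
finger_gap: 0.0462
grip_force: 0.0
```

```bash
python3 - <<'E'
from h import *
T=dict(np.load('top1.npz')); s=T['img'][228:252,258:282].astype(int)
m=np.zeros((420,560),np.uint8); lum=T['img'].astype(int).min(2)
print(lum[233:247,262:278])
m[233:247,262:278]=(lum[233:247,262:278]>175)
M=cv2.moments(m,True); u,v=M['m10']/M['m00'],M['m01']/M['m00']; print(u,v,M['m00'],[W2J(plane(T,u,v,z)).round(1) for z in(.055,.075,.097)])
T0=dict(np.load('top0.npz')); l0=T0['img'].astype(int); print(l0[247:261,134:150].min(2))
print('rack hole',W2J([.5173,.2654,.1]),'project knob top centre',proj(T0,[[.5175,.2660,.111],[.5175,.2660,.079]]))
t=snap('top'); c=cloud(t); q=np.concatenate([(c[...,:2]-JC)@JJ,c[...,2:]],-1)
k=(q[...,2]>.094)&(q[...,2]<.11)&(abs(q[...,0]-.01)<.03)&(abs(q[...,1]+.08)<.025); p=q[k]; print('post',k.sum(),p.mean(0)*1e3)
goto(np.array([.5177,.2662,.16]))
E
```

```text
[[139 133 123 126 131 131 132 133 148 140 135 142 141 125 105 104]
 [133 145 135 124 129 133 132 133 145 137 136 142 141 131 112 104]
 [133 140 147 132 119 127 129 134 138 135 134 136 136 128 110 100]
 [138 130 136 145 125 122 135 138 138 138 131 127 122 116 106  98]
 [140 141 137 141 142 138 133 136 140 138 137 137 121 102  99  99]
 [140 141 140 136 136 135 134 149 159 154 142 138 128 108 100 101]
 [140 141 135 134 136 130 158 177 179 176 152 136 139 119 101 102]
 [139 140 133 133 137 133 163 179 179 179 158 137 137 120 103 101]
 [139 139 134 135 138 132 154 172 176 173 151 135 136 126 111 109]
 [137 137 138 136 137 138 135 148 158 150 140 137 137 128 122 125]
 [131 131 133 134 135 136 136 134 132 136 139 136 133 132 130 132]
 [128 129 130 131 132 134 136 137 138 137 137 131 130 132 133 134]
 [130 130 132 131 131 131 133 134 136 131 131 134 134 135 135 136]
 [130 131 130 130 130 130 130 131 132 133 134 135 136 137 136 138]]
270.0 239.71428571428572 7.0 [array([ 0.5, 71.9, 55. ]), array([ 0.6, 72. , 75. ]), array([ 0.7, 72.1, 97. ])]
[[ 92  92  91  92  91  92  95  99 100 100 100 100 
[... 535 characters left out ...]
 116 100  77  88]
 [ 96  96  96 109 122 126 121 106  88  86 101 117 112  98  94  97]
 [100 100 100 100 104 109  96  92 106 118 122 114 104  99  99  99]
 [100  99  99 100  99 100 100 100 103 105 100  96  96  96  96  96]
 [ 99  99  98  98  99  99 100 100  99  99  99  98  98  99  99  99]
 [101 100 100 100 101 100 101 101 100 101 100 100 100 100 100 100]]
rack hole [ 75.05743242 363.4447524  100.        ] project knob top centre [[138.76615935 253.52768037]
 [142.51232363 253.1025984 ]]
post 0 [nan nan nan]
shift [-0.0882  0.5788  0.07  ] turn [0.0008 0.0089 0.0118] jig now [ 13.24 -70.69 211.76] F [ 0.45  0.75 -1.24] t 5.85<stdin>:10: RuntimeWarning: Mean of empty slice.
  ret = um.true_divide(
```

>>> jog_arm(moves=[[[-0.05,0.3,0],[0,0.009,0.012],0],[[-0.088,0.58,0],[0,0.009,0.012],0],[[-0.088,0.58,0],[0,0.009,0.012],0],[[-0.088,0.58,0],[0,0.009,0.012],0],[[-0.088,0.58,0],[0,0.009,0.012],0],[[-0.088,0.58,0],[0,0.009,0.012],0],[[-0.088,0.58,0],[0,0.009,0.012],0],[[-0.088,0.58,0],[0,0.009,0.012],0],[[-0.088,0.58,0],[0,0.009,0.012],0],[[-0.088,0.58,0],[0,0.009,0.012],0]])

```text
time: 6.85
eef_pos: [0.5107, 0.2745, 0.2074]
tool_rot: [-0.006, -0.174, 0.985, 0.003]
contact_force: [-0.3, -0.1, 0.3]
finger_gap: 0.0466
grip_force: 0.0
```

```bash
python3 - <<'E'
from h import *
T=snap('top'); c=cloud(T); q=np.concatenate([(c[...,:2]-JC)@JJ,c[...,2:]],-1)
k=(q[...,2]>.094)&(q[...,2]<.11)&(abs(q[...,0]-.01)<.03)&(abs(q[...,1]+.08)<.025); p=q[k]; print('post',k.sum(),p.mean(0)*1e3)
goto(np.array([.5180,.2674,.083]))
E
```

```text
post 107 [  9.75966569 -76.03474269 101.77437337]
shift [-0.0075 -0.0061  0.1659] turn [ 0.0049 -0.0137  0.009 ] jig now [ 72.05 369.18 207.46] F [ 1.37 -0.52  0.03] t 6.9
```

>>> jog_arm(moves=[[[-0.0075,-0.006,0.06],[0.005,-0.014,0.009],0],[[-0.0075,-0.006,0.11],[0.005,-0.014,0.009],0],[[-0.0075,-0.006,0.14],[0.005,-0.014,0.009],0],[[-0.0075,-0.006,0.14],[0.005,-0.014,0.009],0],[[-0.0075,-0.006,0.14],[0.005,-0.014,0.009],0]])

```text
time: 7.4
eef_pos: [0.5226, 0.2619, 0.1044]
tool_rot: [0.002, -0.162, 0.987, -0.001]
contact_force: [0.4, 0.2, 0.7]
finger_gap: 0.0467
grip_force: 0.0
```

```bash
python3 - <<'E'
from h import *
goto(np.array([.5180,.2674,.084]))
s=snap('side'); im=cv2.resize(s['img'][250:400,220:370],None,fx=4,fy=4,interpolation=2); cv2.imwrite('pics/c3.png',im[...,::-1])
E
```

```text
shift [0.0036 0.009  0.0271] turn [-0.0038  0.0052 -0.0133] jig now [ 78.93 358.41 104.38] F [0.37 0.2  0.75] t 7.4
```

View pics/c3.png

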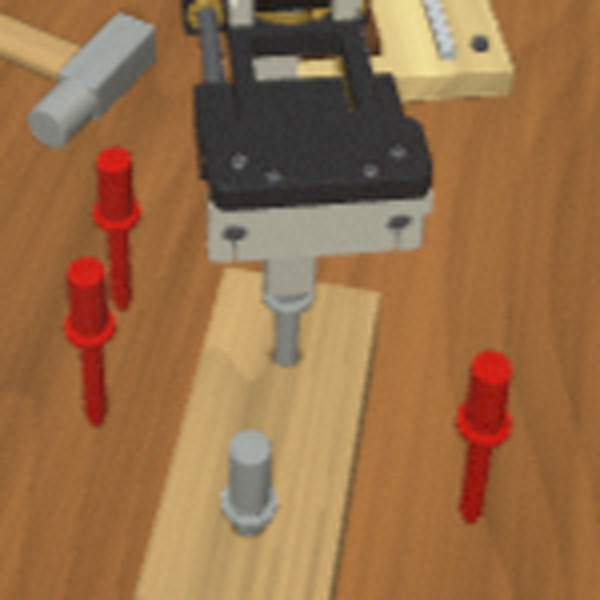

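>>> jog_arm(moves=[[[0,0,0],[0,0,0],0],[[0,0,0],[0,0,0],0],[[0,0,0],[0,0,0],0],[[0,0,0],[0,0,0],0]])

```text
time: 7.85
eef_pos: [0.5231, 0.2635, 0.1055]
tool_rot: [0.004, -0.163, 0.987, -0.0]
contact_force: [-0.1, 0.2, -0.2]
finger_gap: 0.0466
grip_force: 0.0
```

```bash
python3 - <<'E'
from h import *
goto(np.array([.5180,.2674,.084]))
E
```

```text
shift [0.005  0.0071 0.0287] turn [-0.0024  0.0095 -0.0113] jig now [ 79.92 359.75 105.55] F [-0.11  0.22 -0.18] t 7.85
```

>>> jog_arm(moves=[[[0.005,0.007,0.015],[-0.002,0.0095,-0.011],0],[[0.005,0.007,0.0285],[-0.002,0.0095,-0.011],0],[[0.005,0.007,0.0285],[-0.002,0.0095,-0.011],0],[[0.005,0.007,0.0285],[-0.002,0.0095,-0.011],0],[[0.005,0.007,0.0285],[-0.002,0.0095,-0.011],0]])

```text
time: 8.35
eef_pos: [0.518, 0.2671, 0.0835]
tool_rot: [-0.0, -0.167, 0.986, -0.0]
contact_force: [-0.5, -0.6, -0.0]
finger_gap: 0.0467
grip_force: 0.0
```

```bash
python3 - <<'E'
from h import *
goto(np.array([.5180,.2674,.084]))
E
```

```text
shift [-0.0001  0.0004 -0.0007] turn [-0.0007 -0.0011 -0.0006] jig now [ 76.28 364.81  83.5 ] F [-0.54 -0.6  -0.04] t 8.35
```

Pose is right and upright; I'll close on the knob.

>>> jog_arm(moves=[[[0,0,0],[0,0,0],1],[[0,0,0],[0,0,0],1],[[0,0,0],[0,0,0],1],[[0,0,0],[0,0,0],1],[[0,0,0],[0,0,0],1],[[0,0,0],[0,0,0],1],[[0,0,0],[0,0,0],1]])

```text
time: 9.05
eef_pos: [0.5179, 0.2671, 0.0837]
tool_rot: [-0.0, -0.167, 0.986, -0.0]
contact_force: [-0.4, 0.2, 1.3]
finger_gap: 0.015
grip_force: 30.0
```

```bash
python3 - <<'E'
from h import *
goto(np.array([.5180,.2674,.084]))
E
```

```text
shift [-0.0002  0.0003 -0.0005] turn [-0.0006 -0.001  -0.0004] jig now [ 76.19 364.87  83.65] F [-0.38  0.2   1.27] t 9.05
```

>>> jog_arm(moves=[[[0,0,-0.03],[0,0,0],1],[[0,0,-0.07],[0,0,0],1],[[0,0,-0.12],[0,0,0],1],[[0,0,-0.15],[0,0,0],1],[[0,0,-0.15],[0,0,0],1]])

```text
time: 9.55
eef_pos: [0.5199, 0.2683, 0.1996]
tool_rot: [0.003, -0.167, 0.986, 0.001]
contact_force: [0.8, 1.1, -0.0]
finger_gap: 0.0153
grip_force: 30.0
```

>>> jog_arm(moves=[[[0.013,-0.05,0],[0,0,0],1],[[0.026,-0.1,0],[0,0,0],1],[[0.04,-0.15,0],[0,0,0],1],[[0.052,-0.2,0],[0,0,0],1],[[0.065,-0.25,0],[0,0,0],1],[[0.078,-0.3,0],[0,0,0],1],[[0.091,-0.35,0],[0,0,0],1],[[0.101,-0.388,0],[0,0,0],1],[[0.101,-0.388,0],[0,0,0],1],[[0.101,-0.388,0],[0,0,0],1]])

```text
time: 10.55
eef_pos: [0.5415, -0.0325, 0.1949]
tool_rot: [-0.002, -0.167, 0.986, 0.0]
contact_force: [0.1, 0.6, -0.6]
finger_gap: 0.0156
grip_force: 30.0
```

>>> jog_arm(moves=[[[0,0,0],[0,0,0],1],[[0,0,0],[0,0,0],1],[[0,0,0],[0,0,0],1],[[0,0,0],[0,0,0],1]])

```text
time: 10.95
eef_pos: [0.5424, -0.0316, 0.1962]
tool_rot: [-0.0, -0.168, 0.986, -0.0]
contact_force: [-0.0, 0.1, -0.5]
finger_gap: 0.0153
grip_force: 30.0
```

```bash
python3 - <<'E'
from h import *
goto(J2W([0.3,73.5,176])); s=snap('side'); print(cur()[0]['grip_force'],cur()[0]['finger_gap'])
T=snap('top'); a=cv2.resize(s['img'][110:240,240:370],None,fx=4,fy=4,interpolation=2);  cv2.imwrite('pics/c4.png',a[...,::-1])
E
```

```text
shift [ 0.0005 -0.0018  0.027 ] turn [-0.0003 -0.0012  0.0016] jig now [  0.68  74.84 196.24] F [-0.01  0.09 -0.51] t 10.95
29.995096027851105 0.015573556956326935
```

View pics/c4.png

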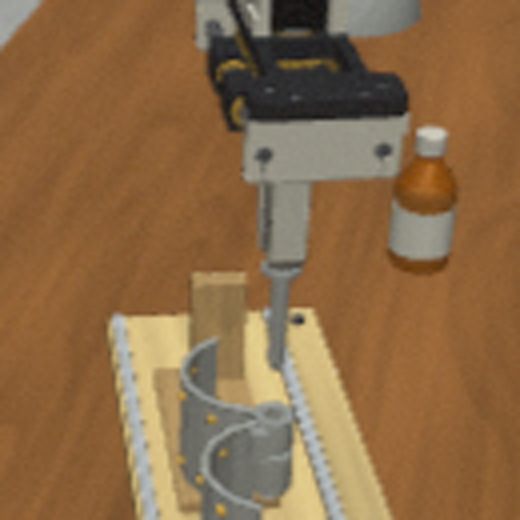

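The pin is held above the knuckle, with its tip at crop (277,365) and the mouth at (272,412). It looks slightly tilted, so I'll compare it with the projected plumb line.

```bash
python3 - <<'E'
from h import *
S=snap('side'); st,_=cur(); e=st['eef_pos']
p=proj(S,[e-[0,0,d] for d in(.0045,.0087,.03,.05,.0687)]); print(p.round(2))
g=S['img'].astype(int); 
# shank centre per row: grey (low sat) between wooden/brown surroundings
hsv=cv2.cvtColor(S['img'],cv2.COLOR_RGB2HSV)
for v in range(176,205,2):
    r=hsv[v,300:322]; k=np.nonzero(r[:,1]<95)[0]; print(v,(k+300).tolist())
print('mouth exp',proj(S,[J2W([0,73.5,97]),J2W([0,61,97]),J2W([0,86,97]),J2W([12.5,73.5,97]),J2W([-12.5,73.5,97])]).round(1))
print(hsv[208:222,300:320,2])
E
```

```text
[[310.43 175.59]
 [310.33 177.34]
 [309.84 186.09]
 [309.4  194.08]
 [308.99 201.36]]
176 [305, 306, 307, 308, 309, 310, 311, 312, 313, 314]
178 [306, 307, 308, 309, 310, 311, 312, 313, 314]
180 [308, 309, 310, 311, 312]
182 [308, 309, 310, 311]
184 [308, 309, 310, 311]
186 [307, 308, 309, 310, 311]
188 [305, 306, 307, 308, 309, 310, 311, 312, 313, 314, 315]
190 [306, 307, 308, 309, 310, 311, 312, 313, 314, 315]
192 [303, 306, 307, 308, 309, 310, 311]
194 [307, 308, 309, 310, 311]
196 [307, 308, 309, 310, 311, 312]
198 [306, 307, 308, 309, 310, 311, 312]
200 [307, 308, 309, 310, 311, 312, 313]
202 [308, 309, 310, 311, 312, 313, 314]
204 [310, 311, 312, 313, 314]
mouth exp [[308.5 212.7]
 [307.6 209.7]
 [309.5 215.8]
 [303.  213. ]
 [314.  212.4]]
[[183 182 192 210 219 221 223 225 224 226 223 181 149 174 185 182 192 203
  207 211]
 [182 182 186 207 218 221 223 226 225 225 223 218 148 167 187 190 193 199
  208 211]
 [183 183 182 199 216 201 194 185 183 178 196 219 184 183 194 188 174 187
  202 208]
 [167 161 169 178 168 158 153 151 151 150 155 171 155 142 173 185 179 188
  200 203]
 [149 153 156 154 149 144 141 119 123 129 137 150 152 120 166 189 193 192
  197 203]
 [115 107 115 141 151 141 119 115 121 123 133 150 152 126 177 190 186 172
  190 199]
 [118 117 108 109 142 150 138 132 123 132 144 149 153 116 135 176 182 180
  190 197]
 [120 132 154 159 134 140 148 149 145 147 147 142 139 136 116 167 186 191
  194 195]
 [152 152 149 136 128 138 133 132 139 139 131 108 102 157 160 189 192 186
  173 186]
 [120 100 123 146 153 153 139 129 125 123 118 111 104 159 169 152 173 183
  179 188]
 [112 110 118 139 147 146 142 128 120 119 118 110  99 162 204 148 168 187
  189 190]
 [111 113 107 118 123 123 125 119 121 118 118 106  95 159 210 181 187 190
  183 151]
 [113 112 108 115 121 119 120 121 122 120 116 106  96 160 213 184 150 173
  181 176]
 [112 111 106 115 119 119 121 121 121 116 110 103 109 191 221 217 148 163
  187 190]]
```

>>> jog_arm(moves=[[[0,-0.0014,0.015],[0,0,0],1],[[0,-0.0014,0.032],[0,0,0],1],[[0,-0.0014,0.032],[0,0,0],1],[[0,-0.0014,0.032],[0,0,0],1],[[0,-0.0014,0.032],[0,0,0],1],[[0,-0.0014,0.032],[0,0,0],1]])

```text
time: 11.7
eef_pos: [0.5431, -0.0335, 0.1727]
tool_rot: [0.0, -0.167, 0.986, -0.0]
contact_force: [0.9, 0.1, -1.9]
finger_gap: 0.0151
grip_force: 30.0
```

```bash
python3 - <<'E'
from h import *
goto(J2W([0.5,73.8,164]))
E
```

```text
shift [0.0003 0.0014 0.0116] turn [-0.0011  0.     -0.0004] jig now [  0.7   72.76 172.71] F [ 0.86  0.07 -1.85] t 11.7
```

>>> jog_arm(moves=[[[0,0.0013,0],[0,0,0],1],[[0,0.0013,0.003],[0,0,0],1],[[0,0.0013,0.006],[0,0,0],1],[[0,0.0013,0.009],[0,0,0],1],[[0,0.0013,0.012],[0,0,0],1],[[0,0.0013,0.012],[0,0,0],1],[[0,0.0013,0.012],[0,0,0],1]])

```text
time: 12.4
eef_pos: [0.5424, -0.0326, 0.1632]
tool_rot: [-0.001, -0.167, 0.986, -0.0]
contact_force: [-0.0, -0.3, -0.4]
finger_gap: 0.0154
grip_force: 30.0
```

```bash
python3 - <<'E'
from h import *
goto(J2W([0.5,73.8,160]))
E
```

```text
shift [-0.0002 -0.0001  0.0042] turn [-0.0005 -0.0014 -0.0003] jig now [  0.33  73.89 163.15] F [-0.01 -0.26 -0.44] t 12.4
```

>>> jog_arm(moves=[[[0,0,0.003],[0,0,0],1],[[0,0,0.006],[0,0,0],1],[[0,0,0.008],[0,0,0],1],[[0,0,0.008],[0,0,0],1],[[0,0,0.008],[0,0,0],1]])

```text
time: 12.9
eef_pos: [0.5424, -0.0326, 0.1572]
tool_rot: [-0.001, -0.167, 0.986, -0.0]
contact_force: [1.0, 0.8, -1.0]
finger_gap: 0.0152
grip_force: 30.0
```

```bash
python3 - <<'E'
from h import *
goto(J2W([0.5,73.8,140]))
E
```

```text
shift [-0.0003 -0.0001  0.0229] turn [-0.0005 -0.0014 -0.0004] jig now [  0.32  73.87 157.18] F [ 1.    0.78 -1.05] t 12.9
```

>>> jog_arm(moves=[[[0,0,0.005],[0,0,0],1],[[0,0,0.01],[0,0,0],1],[[0,0,0.015],[0,0,0],1],[[0,0,0.018],[0,0,0],1],[[0,0,0.018],[0,0,0],1]])

```text
time: 13.4
eef_pos: [0.542, -0.0326, 0.1432]
tool_rot: [-0.001, -0.167, 0.986, -0.0]
contact_force: [-0.6, 0.5, -1.2]
finger_gap: 0.0154
grip_force: 30.0
```

>>> jog_arm(moves=[[[0,0,0.005],[0,0,0],1],[[0,0,0.01],[0,0,0],1],[[0,0,0.015],[0,0,0],1],[[0,0,0.02],[0,0,0],1],[[0,0,0.02],[0,0,0],1],[[0,0,0.02],[0,0,0],1]])

```text
time: 14.0
eef_pos: [0.5423, -0.0326, 0.1286]
tool_rot: [-0.001, -0.167, 0.986, -0.0]
contact_force: [0.7, -0.7, -0.4]
finger_gap: 0.0151
grip_force: 30.0
```

```bash
python3 - <<'E'
from h import *
goto(J2W([0.5,73.8,105.7]))
E
```

```text
shift [-0.0003 -0.0001  0.0306] turn [-0.0005 -0.0015 -0.0004] jig now [  0.28  73.88 128.62] F [ 0.66 -0.72 -0.43] t 14.0
```

>>> jog_arm(moves=[[[0,0,0.004],[0,0,0],1],[[0,0,0.008],[0,0,0],1],[[0,0,0.012],[0,0,0],1],[[0,0,0.012],[0,0,0],1],[[0,0,0.012],[0,0,0],1]])

```text
time: 14.5
eef_pos: [0.5429, -0.0326, 0.1204]
tool_rot: [0.0, -0.167, 0.986, -0.0]
contact_force: [-1.5, 0.2, 4.3]
finger_gap: 0.0158
grip_force: 30.0
```

>>> jog_arm(moves=[[[0,0,0.004],[0,0,0],1],[[0,0,0.008],[0,0,0],1],[[0,0,0.008],[0,0,0],1],[[0,0,0.008],[0,0,0],1]])

```text
time: 14.9
eef_pos: [0.5429, -0.0326, 0.1144]
tool_rot: [0.0, -0.167, 0.986, -0.0]
contact_force: [-0.7, 0.3, 5.4]
finger_gap: 0.0154
grip_force: 30.0
```

>>> jog_arm(moves=[[[0,0,0.004],[0,0,0],1],[[0,0,0.006],[0,0,0],1],[[0,0,0.006],[0,0,0],1],[[0,0,0.006],[0,0,0],1]])

```text
time: 15.3
eef_pos: [0.5429, -0.0326, 0.11]
tool_rot: [0.0, -0.167, 0.986, -0.0]
contact_force: [-0.4, -0.3, 6.7]
finger_gap: 0.0153
grip_force: 30.0
```

>>> jog_arm(moves=[[[0,0,0.002],[0,0,0],1],[[0,0,0.004],[0,0,0],1],[[0,0,0.004],[0,0,0],1],[[0,0,0.004],[0,0,0],1]])

```text
time: 15.7
eef_pos: [0.5429, -0.0326, 0.1071]
tool_rot: [0.0, -0.167, 0.986, -0.0]
contact_force: [-1.3, -0.1, 5.9]
finger_gap: 0.0154
grip_force: 30.0
```

>>> jog_arm(moves=[[[0,0,0.002],[0,0,0],1],[[0,0,0.002],[0,0,0],1],[[0,0,0.002],[0,0,0],1]])

```text
time: 16.0
eef_pos: [0.543, -0.0326, 0.1056]
tool_rot: [0.0, -0.167, 0.986, -0.0]
contact_force: [-1.0, -0.7, 6.0]
finger_gap: 0.0151
grip_force: 30.0
```

>>> jog_arm(moves=[[[0,0,0.002],[0,0,0],1],[[0,0,0.002],[0,0,0],1],[[0,0,0.002],[0,0,0],1]])

```text
time: 16.3
eef_pos: [0.543, -0.0326, 0.1055]
tool_rot: [0.001, -0.167, 0.986, -0.0]
contact_force: [-4.4, 0.3, 15.0]
finger_gap: 0.0151
grip_force: 30.0
```

The pin is seated: the force rose to 15 N with no further motion, and the tip is at 36.8 mm. I'll back off, release and rise.

>>> jog_arm(moves=[[[0,0,-0.003],[0,0,0],1],[[0,0,-0.005],[0,0,0],1],[[0,0,-0.005],[0,0,0],0],[[0,0,-0.005],[0,0,0],0],[[0,0,-0.005],[0,0,0],0],[[0,0,-0.005],[0,0,0],0],[[0,0,-0.03],[0,0,0],0],[[0,0,-0.08],[0,0,0],0],[[0,0,-0.14],[0,0,0],0],[[0,0,-0.14],[0,0,0],0]])

```text
time: 17.3
eef_pos: [0.5465, -0.0327, 0.2141]
tool_rot: [0.006, -0.167, 0.986, -0.002]
contact_force: [0.6, -0.1, -0.3]
finger_gap: 0.0464
grip_force: 0.0
```

>>> jog_arm(moves=[[[0,0.06,0],[0,0,0],0],[[0,0.12,0],[0,0,0],0],[[0,0.18,0],[0,0,0],0],[[0,0.18,0],[0,0,0],0],[[0,0.18,0],[0,0,0],0],[[0,0.18,0],[0,0,0],0]])

```text
time: 17.9
eef_pos: [0.4982, 0.0933, 0.2079]
tool_rot: [-0.001, -0.166, 0.986, -0.001]
contact_force: [-0.9, -0.4, 0.1]
finger_gap: 0.0463
grip_force: 0.0
```

```bash
python3 - <<'E'
from h import *
S=snap('side'); T=snap('top'); a=cv2.resize(S['img'][160:260,250:350],None,fx=4,fy=4,interpolation=2); b=cv2.resize(T['img'][190:290,215:315],None,fx=3.9,fy=4,interpolation=2)
cv2.imwrite('pics/c5.png',np.hstack([a,b])[...,::-1])
print('knob top expected',proj(S,J2W([.3,73.9,133])),proj(S,J2W([.3,73.9,97])))
c=cloud(T); q=np.concatenate([(c[...,:2]-JC)@JJ,c[...,2:]],-1)
k=(q[...,2]>.094)&(q[...,2]<.11)&(abs(q[...,0]-.01)<.03)&(abs(q[...,1]+.08)<.025); print('post',k.sum(),q[k].mean(0)*1e3)
k=(q[...,2]>.118)&(q[...,2]<.15)&(abs(q[...,0])<.02)&(abs(q[...,1]-.073)<.02); print('knob',k.sum(),np.median(q[k],0)*1e3); print(cur()[0])
E
```

```text
knob top expected [[309.17290759 199.19484629]] [[308.41422236 212.81865786]]
post 107 [ 10.03385199 -76.14602995 101.89126677]
knob 37 [ -0.37010391  72.93531749 133.28686864]
{'time': 18.0, 'q': array([-0.1918664 ,  0.40740353, -0.05166935,  1.84402694,  0.02820658,
        0.89214067,  1.64658647]), 'qvel': array([ 0.00205726, -0.00070113, -0.00635888, -0.00345919, -0.00332635,
        0.00052637, -0.0024515 ]), 'joint_torque': array([-3.43474271e-01, -3.45378792e+01, -2.39849389e-01, -1.43704247e+01,
        1.47918134e-02,  8.18807096e-02,  1.69117218e-03]), 'eef_pos': array([0.49835353, 0.09291811, 0.20794185]), 'tool_rot': array([-5.93078103e-04, -1.65653046e-01,  9.86183599e-01, -7.90425322e-04]), 'contact_force': array([-0.59190665, -0.49162333,  0.69135477]), 'torque': array([ 0.06580668,  0.02583674, -0.01825873]), 'grip_force': 0.0, 'finger_gap': 0.04631461845215636}
```

View pics/c5.png

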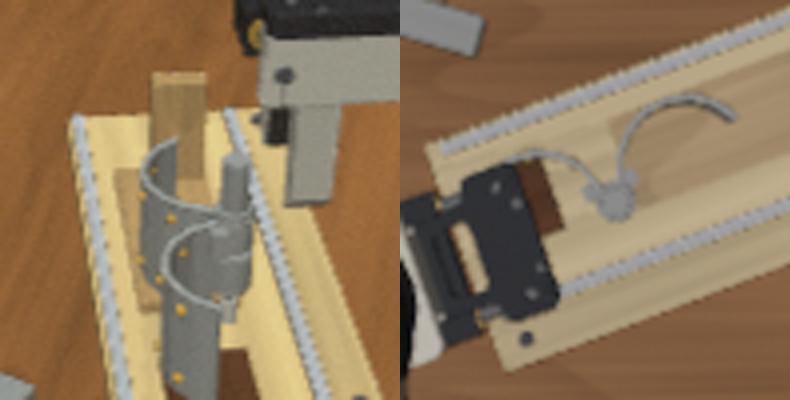

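The pin stands upright in the knuckle: its knob is at side crop (235,175), its collar is on the mouth, and its top is at 133 mm as expected for a seated pin. The post is still at home and the arm touches nothing, so I'll hand the job in.

```bash
python3 -c "
from rig import robot
print(robot.sign_off())"
```

```text
the job is handed in; nothing more can be done
None
```

I slid the loose half fully home against its stop and pushed the long pin through both knuckles until its collar seated (tip about 37 mm, highest force read 15 N); the job is handed in at about 18 s of 58 s, but the sign-off returned no verdict.

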